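# Resuspend a chilled urine sample on the touch-run vortex mixer

### The arm

A 6-joint arm with a two-finger parallel gripper is mounted at the origin on a cart in front of the work surface, level with it; the furniture and walls round the work are solid. World frame = base frame: x ahead of the robot, y to its left, z up, the work surface at z = 0. Lengths are in m, angles in rad, forces in N, time in s.
With the tool pointing down it reaches from about 0.225 to 0.875 m from the base axis. Payload 3.4 kg.
Tool frame: the origin (TCP) lies at the very end of the fingers, on their centre line; the grasp point (between the pads) lies 19 mm behind it; z points along the fingers, y is the direction in which the jaws open and shut (so a half turn about z gives the same grasp; the last joint's range is limited). The gripper opens to 85 mm and grips with 20 to 120 N. Pads are 22 mm wide; open, the fingers measure 114 mm over their backs; the gripper's body (76 mm by 85 mm) begins 54 mm behind the grasp point. The pads swing forward as they close: fully open they stand 13 mm farther back than shut.
Start: joints at [1.186, 0.276, 1.505, -0, 1.361, -0.121], TCP at [0.15, 0.555, 0.231] pointing down, gripper open.
Joint ranges: [-2.89, 2.89], [-0.75, 2.08], [0.22, 2.7], [-1.18, 4.32], [0.11, 2.71], [-2.7, 2.7]. Speed limits (rad/s): [2.57, 2.57, 3.14, 3.14, 3.14, 3.14].

### API

Orientations are given as a unit quaternion [w, x, y, z].
In Python, from rig import get_state, get_image, calibration, sign_off gives the robot as it stands. The module is installed in compiled form; this text tells all that it offers.
- The arm moves only by the tool drive_tool, never from a script. Its argument "targets" is one flat list of numbers, 7 for each row, row after row: the turn, a rotation vector about the tool's x, y, z in degrees, then the shift along the tool's x, y, z in mm, then the opening, from 0 (shut) to 1 (fully open). In form: [wx, wy, wz, tx, ty, tz, fingers, wx, wy, wz, tx, ty, tz, fingers, ...]. A call has 1 to 12 rows; each row shifts and turns the commanded pose from where the row before left it, along the tool's axes as they then stand; what a row does not reach is not made up. A row lasts 1/8 s, in which the tool goes at most 62.5 mm and 10.7 degrees, less where a joint would pass 70% of its speed; a pose out of reach is approached as far as the arm can. A call is refused whole if a number of a shift passes 62.5 or a number of a turn 10.7, either way. A call with a gripper value outside its range is refused whole. The fingers move at their own pace and stop on an object; "grip_force" is the grip in N (left out, the last holds). Time passes only in rows, so rows that do not move let the fingers close. It gives the time, the measured TCP pose, the force and the opening at its end, in the units of the state.
- get_state(): the state, without advancing time (a new reading comes with each control period).
- get_image(name): name is "side" or "top"; returns the picture (420x560x3 uint8, red, green, blue); there is no depth.
- calibration(name): a dict with "mtx" (3x3 intrinsics, pixels), "distortion" ([k1, k2, p1, p2, k3] as OpenCV has them; the pictures are not rectified), "world_to_cam" (4x4, takes a point from world to camera coordinates). Camera axes: x right, y down, z forward; pixel columns grow to the right and rows downward; lengths in m; the calibration is good to about 2 mm. A picture is of the moment at which its call begins. calibration takes no time and is no camera call.
- sign_off(): hands the job in, once; it reports no verdict.
The state is a dict: "clock": time; "qpos": joint angles; "qd": joint speeds; "effort": joint torques, N m; "position": TCP position; "ee_rot": TCP orientation; "contact_force": force on the tool from outside, world axes, zero at the start; "moment": the same for the moment, N m; "width": finger opening in m.
Only numpy, scipy, OpenCV 4.12 (cv2) and the standard library are available. Lean on these libraries where they do the work, as an engineer would, in place of code of your own. Each camera call takes 0.05 s, during which the arm holds its last target.

### The job

Resuspend the sediment in the yellow-capped urine tube before it goes to the microscope: lift the cover off the tube cooler by its knob and stand it upright, rim down, on the free worktop, then take the yellow-capped tube out. Stand its foot in the rubber cup of the vortex mixer and, keeping hold of the tube upright, press the cup down about half way (some 4 to 5 mm of its 8 mm), where the mixer runs without stalling on its stop; keep it there for at least three seconds and finish while still holding it pressed. Leave the other tubes in their wells and everything else on the bench where it is.

Things in the scene. Friction and masses are not known exactly. Their poses are not given: they have to be found in the camera images.
- cover: Loose clear bluish box, 96 x 96 x 60 mm, open below, dark-blue knob on top; 0.11 to 0.22 kg. Origin: centre of its lower rim; z up. It stands 48 mm up on the cooler's ledge, round a plinth 6 mm high with 2.5 mm play; tubes reach 52 mm up inside it, so raise it straight up 65 mm or more before moving sideways. Worktop free for it: 0.16 m square about x 0.45, y -0.39.
- cover_knob (a point): Where to grip the knob of the cover: on its axis, 80 mm above the rim. The knob is round, 28 mm in diameter from 73 to 87 mm above the rim, top at 90 mm.
- cooler: Fixed white and dark-blue tube cooler block, 96 x 96 mm; origin: centre of its underside, sides along its x and y. White top face with wells at 54 mm. Four wells, 15 mm wide, 42 mm deep, at x = +-23, y = +-23 mm; three hold tubes, one is empty.
- yellow_tube: Tube with a yellow cap, 87 mm high, 12 g: body 13 mm in diameter, cap 16 mm in diameter from 70 mm up. Origin: centre of its flat foot, z up to the cap. It stands in a well, foot 12 mm above the worktop, top 45 mm above the block's top face. Grip it across the cap and just below; the nearest tubes stand 46 mm away along the cooler's x and y.
- purple_tube: Like the yellow-capped tube, with a purple cap; stays in its well.
- green_tube: Like the yellow-capped tube, with a green cap; stays in its well.
- mixer: Fixed vortex mixer: round light-grey base 101 mm in diameter, dark-blue control panel on its front (-x of its frame). Origin: centre of its underside; it is 100 mm high to the rim of the cup, which stands over the middle.
- mixer_cup (a point): Centre of the mouth of the black rubber cup, which goes down with it (100 mm above the worktop at rest). The mouth is 23 to 24 mm in diameter; the cup narrows to about 21 mm at its flat floor, 16 mm below the mouth; outside diameter 41 mm.
- mixer_head (a joint): Travel of the cup straight down: 0 = at rest, up; 0.008 m = on its stop. Its spring pushes back with about 2 N at first and 0.7 N more for each mm (about 5 N at 4 mm). The mixer runs from 2.5 mm and stalls from 6.8 mm.
- sample_cup: Bystander: white sample cup with a white lid, 64 mm wide, 70 mm high; origin under its centre.
- timer: Bystander: white bench timer 62 x 62 x 22 mm with a green and a red button; origin under its centre.
- slide_pack: Bystander: pale green carton 29 x 78 x 30 mm; origin under its centre.

How it is judged:
On the way, in this order (a step that is already met when the one before it is completed fails the run):
1. the cover stands upright on the worktop beside the cooler, let go (height (world z) of cover below 0.01 m and angle between cover's own z axis and vertical below 0.08 rad and horizontal distance between cover and cooler above 0.105 m and contact force between each of the arm, the fingers and cover below 0.1 N and linear speed of cover below 0.03 m/s), for 0.2 s.
2. the yellow-capped tube is held clear above the cooler's top (height (world z) of yellow_tube above 0.065 m and contact force between the fingers and yellow_tube above 1 N), for 0.2 s.
3. the held tube keeps the mixer's cup pressed 2.5 to 6.8 mm for three seconds (value of joint mixer_head between 0.0025 and 0.0068 m and horizontal distance between yellow_tube and mixer_cup below 0.01 m and z of yellow_tube in the frame of mixer_cup below -0.01 m and angle between yellow_tube's own z axis and vertical below 0.2 rad and contact force between the fingers and yellow_tube above 1 N and contact force between yellow_tube and mixer_head above 1.5 N and contact force between each of the fingers, the arm and mixer_head below 0.3 N), for 2.8 s.
At the end, for the whole second after the job is handed in: The fingers hold the yellow-capped tube upright (0.2 rad), foot in the cup (10 mm of its axis, 10 mm deep), and through it alone keep the cup 2.5 to 6.8 mm down; the cover stands let go on the worktop, upright, over 105 mm from the cooler's centre; the other tubes are in their wells (all of step 1 and all of step 3 and distance of each of purple_tube, green_tube from where it was at the start of the episode below 0.015 m and angle between each of purple_tube, green_tube's own z axis and vertical below 0.1 rad); the arm keeps its last pose, push and grip.
It fails at once if another tube is moved by more than 15 mm (distance of any of purple_tube, green_tube from where it was at the start of the episode above 0.015 m).
It fails at once if a bystander (sample cup, timer, carton) is moved by more than 20 mm (distance of any of sample_cup, timer, slide_pack from where it was at the start of the episode above 0.02 m).
It fails at once if the cover is dropped from more than about 5 cm or slammed down (height (world z) of cover below 0.04 m and linear speed of cover above 0.6 m/s).
It also fails if it takes over 61 s, if anything falls off the work surface, if the arm or the gripper's body presses on something with over 40 N, if the wrist force passes 120 N, or if a joint passes its speed limit or range.

## Working session

There is one attempt and no reset: what is moved stays moved. The work goes in short steps, Python scripts to look and compute and a tool call to move; the robot and the scene stay as the last step left them, time stands still between calls to the robot, and variables do not carry over. Pictures are saved under pics/ and viewed, and the job is handed in when it is done.

Besides the shell and the picture viewer there is one more tool, called after "Request:" by a JSON object that holds its "method" and its "body", one argument or row to a line. drive_tool: Moves the arm, as the interface text tells. Its arguments: {"type":"object","properties":{"targets":{"type":"array"},"grip_force":{"type":"number"}},"required":["targets"]}

```bash
mkdir -p pics; python3 - <<'E'
from rig import *
import cv2,numpy as np
for n in("side","top"):
    im=get_image(n); cv2.imwrite(f"pics/{n}0.png",im[:,:,::-1]); c=calibration(n); print(n,c)
print(get_state())
E
```

```text
side {'mtx': array([[525.98946152,   0.        , 280.21952727],
       [  0.        , 525.98946152, 199.05512254],
       [  0.        ,   0.        ,   1.        ]]), 'distortion': array([-0.06282074,  0.        ,  0.        ,  0.        ,  0.        ]), 'world_to_cam': array([[-0.83385145, -0.55179878,  0.01448692,  0.22997502],
       [-0.26184278,  0.37230729, -0.89040757,  0.33791993],
       [ 0.48593222, -0.74626094, -0.4549335 ,  0.65982019],
       [ 0.        ,  0.        ,  0.        ,  1.        ]])}
top {'mtx': array([[431.2078966 ,   0.        , 273.94001504],
       [  0.        , 431.2078966 , 209.95993444],
       [  0.        ,   0.        ,   1.        ]]), 'distortion': array([0.00426752, 0.        , 0.        , 0.        , 0.        ]), 'world_to_cam': array([[ 0.00936913, -0.99986822, -0.01325761, -0.28807135],
       [-0.98342977, -0.00681301, -0.18116146,  0.50795354],
       [ 0.18104727,  0.01473525, -0.983364  ,  0.94093585],
       [ 0.        ,  0.        ,  0.        ,  1.        ]])}
{'clock': 0.1, 'qpos': array([ 1.18600337e+00,  2.76527312e-01,  1.50600211e+00,  3.70189104e-05,
        1.36070712e+00, -1.20996751e-01]), 'qd': array([ 0.00172134, -0.00140605, -0.00359374,  0.00131823,  0.00218425,
       -0.00100804]), 'effort': array([ 1.52762968e-03, -4.17703307e+01, -2.46403885e+01, -8.50192987e-05,
        5.86640279e-03,  1.94045646e-05]), 'position': array([0.14974278, 0.55467336, 0.23053051]), 'ee_rot': array([-2.23180020e-04,  1.31519792e-01,  9.91313204e-01, -7.91269762e-04]), 'contact_force': array([0.39068176, 0.18894368, 0.1965115 ]), 'moment': array([-0.00287192,  0.03503575,  0.02464625]), 'width': 0.08564585485052632}
```

View pics/side0.png

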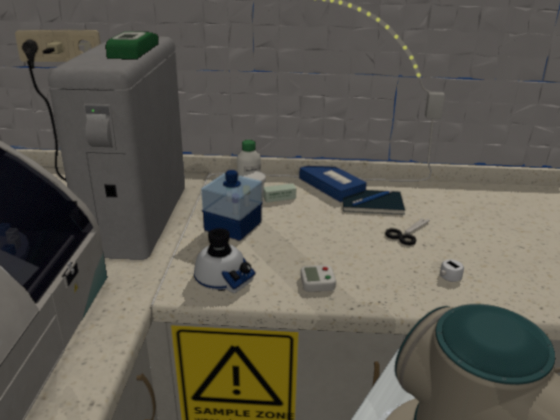

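View pics/top0.png

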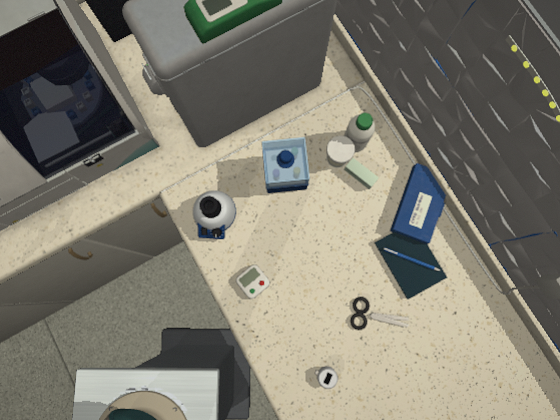

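```bash
cat > h.py <<'E'
import cv2,numpy as np
from rig import *
def ray(n,uv):
    c=calibration(n);p=cv2.undistortPoints(np.array([[uv]],float),c['mtx'],np.array(c['distortion']))[0,0]
    T=c['world_to_cam'];R=T[:3,:3];o=-R.T@T[:3,3];d=R.T@np.array([p[0],p[1],1]);return o,d/np.linalg.norm(d)
def plane(n,uv,z):
    o,d=ray(n,uv);return o+d*(z-o[2])/d[2]
def tri(a,b):
    o1,d1=ray("side",a);o2,d2=ray("top",b)
    A=np.stack([d1,-d2],1);s=np.linalg.lstsq(A,o2-o1,rcond=None)[0]
    p,q=o1+s[0]*d1,o2+s[1]*d2;return (p+q)/2,np.linalg.norm(p-q)
def proj(n,P):
    c=calibration(n);T=c['world_to_cam'];P=np.atleast_2d(P).astype(float)
    return cv2.projectPoints(P,cv2.Rodrigues(T[:3,:3])[0],T[:3,3],c['mtx'],np.array(c['distortion']))[0][:,0]
def snap(n,f,box=None,k=1):
    im=get_image(n)[:,:,::-1].copy();cv2.imwrite(f"pics/{f}_raw.png",im)
    if box: x0,y0,x1,y1=box;im=cv2.resize(im[y0:y1,x0:x1],None,fx=k,fy=k,interpolation=cv2.INTER_CUBIC)
    cv2.imwrite(f"pics/{f}.png",im)
E
python3 - <<'E'
from h import *
a=cv2.imread('pics/top0.png')[120:250,170:400];cv2.imwrite('pics/topz.png',cv2.resize(a,None,fx=3.4,fy=3.4,interpolation=cv2.INTER_CUBIC))
a=cv2.imread('pics/side0.png')[160:295,180:310];cv2.imwrite('pics/sidez.png',cv2.resize(a,None,fx=4.4,fy=4.4,interpolation=cv2.INTER_CUBIC))
E
```

```text
(no output)
```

View pics/topz.png

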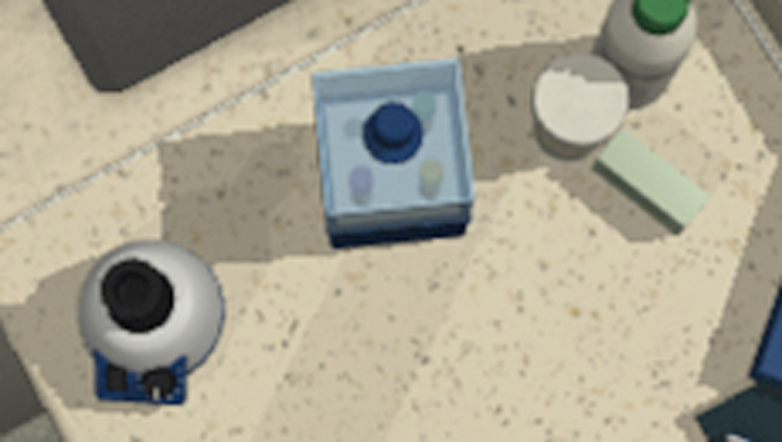

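View pics/sidez.png

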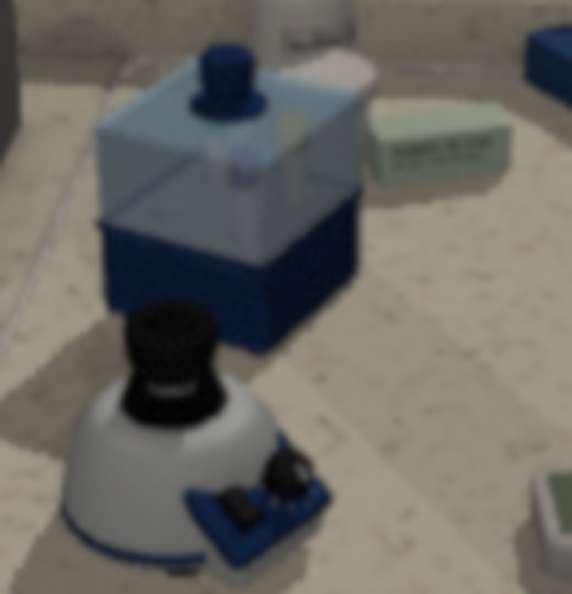

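```bash
python3 - <<'E'
from h import *
S=lambda u,v:((u+.5)/4.4+180-.5,(v+.5)/4.4+160-.5)
T=lambda u,v:((u+.5)/3.4+170-.5,(v+.5)/3.4+120-.5)
print('knobtop',plane('top',T(394,124),.138),plane('side',S(227,56),.138), tri(S(227,56),T(394,124)))
# knob blob ring (flange) in top
print('cup',plane('top',T(136,292),.100),plane('side',S(171,318),.100),tri(S(171,318),T(136,292)))
for n,t in dict(y=(431,172),p=(361,177),g=(424,102),e=(353,128)).items(): print(n,plane('top',T(*t),.097))
print('y tri',tri(S(292,118),T(431,172)))
# cooler/cover corners: top of cover z=.108
C=[plane('top',T(*t),.108)[:2] for t in((314,75),(458,60),(471,202),(328,215))]
print('cover top corners',C,np.mean(C,0))
for a,b in((0,1),(3,2),(0,3),(1,2)):
    d=C[b]-C[a];print(np.linalg.norm(d),np.degrees(np.arctan2(d[1],d[0])))
for n,t in dict(sample=(581,95),).items(): print(n,plane('top',T(*t),.07))
print('carton',[plane('top',T(*t),.03)[:2].round(3) for t in((597,160),(622,130),(708,197),(683,228))])
print('timer',plane('top',(253,280),.02))
print('base', plane('top',T(152,310),.04),plane('top',(285,162),0))
print(proj('top',[[.45,-.39,0],[.53,-.47,0],[.37,-.47,0],[.37,-.31,0],[.53,-.31,0]]))
E
```

```text
knobtop [ 0.6088787  -0.30871759  0.138     ] [ 0.60498123 -0.30480188  0.138     ] (array([ 0.60913506, -0.30904652,  0.13552966]), np.float64(0.0011692408042000564))
cup [ 0.50884213 -0.14561502  0.1       ] [ 0.51106238 -0.14597602  0.1       ] (array([ 0.50942073, -0.14527229,  0.10067584]), np.float64(0.0016350063386920636))
y [ 0.5896971  -0.33324637  0.097     ]
p [ 0.58610121 -0.28804221  0.097     ]
g [ 0.63687791 -0.32868601  0.097     ]
e [ 0.61900642 -0.28255712  0.097     ]
y tri (array([ 0.58880808, -0.33352987,  0.09807745]), np.float64(0.0013069639269333026))
cover top corners [array([ 0.65109753, -0.25716713]), array([ 0.66170135, -0.35029893]), array([ 0.56701784, -0.35824076]), array([ 0.55796733, -0.26740744])] [ 0.60944601 -0.30827856]
0.09373352688327459 -83.50438106033712
0.0912830925721266 -84.30990194148626
0.09369151410068212 -173.72513533937678
0.09501599454444414 -175.2053884609771
sample [ 0.65127181 -0.43481917  0.07      ]
carton [array([ 0.618, -0.451]), array([ 0.64 , -0.469]), array([ 0.592, -0.527]), array([ 0.57 , -0.509])]
timer [ 0.35237272 -0.23740606  0.02      ]
base [ 0.50814231 -0.14686848  0.04      ] [ 0.63760383 -0.30911469  0.        ]
[[318.94157206 238.83196238]
 [352.17073871 205.74670699]
 [353.79659197 273.42293357]
 [284.83747928 272.79608631]
 [285.15690736 205.30157104]]
```

```bash
python3 - <<'E'
from h import *
for t in((155,148),(0,245),(160,192),(205,145),(322,88),(60,255)): print(t,plane('top',t,0).round(3),plane('top',t,.2).round(3))
print(proj('top',[[.609,-.309,.2]]))
a=cv2.imread('pics/side0.png');
E
```

```text
(155, 148) [0.672 0.011 0.   ] [ 0.605 -0.05   0.2  ]
(0, 245) [0.43  0.365 0.   ] [0.41  0.234 0.2  ]
(160, 192) [ 0.561 -0.007  0.   ] [ 0.516 -0.065  0.2  ]
(205, 145) [ 0.68  -0.112  0.   ] [ 0.611 -0.149  0.2  ]
(322, 88) [ 0.831 -0.401  0.   ] [ 0.733 -0.381  0.2  ]
(60, 255) [0.407 0.22  0.   ] [0.392 0.118 0.2  ]
[[286.08760785 146.49678094]]
```

Request:
{"method": "drive_tool", "body": {
  "targets": [0, 0, 10.7, 0, 0, 0, 1, 0, 0, 10.7, 0, 0, 0, 1, 0, 0, 10.7, 0, 0, 0, 1, 0, 0, 10.7, 0, 0, 0, 1, 0, 0, 10.7, 0, 0, 0, 1, 0, 0, 10.7, 0, 0, 0, 1, 0, 0, 10.7, 0, 0, 0, 1, 0, 0, 0, -50, 26, 0, 1, 0, 0, 0, -50, 26, 0, 1, 0, 0, 0, -50, 26, 0, 1, 0, 0, 0, -50, 26, 0, 1, 0, 0, 0, -50, 26, 0, 1],
  "grip_force": 40
}}

```text
clock: 1.6
position: [0.2802, 0.3034, 0.2311]
ee_rot: [0.0, 0.707, 0.707, 0.0]
contact_force: [1.4, -0.7, 0.1]
width: 0.0855
```

Request:
{"method": "drive_tool", "body": {
  "targets": [0, 0, 0, -59, 13, 0, 1, 0, 0, 0, -59, 13, 0, 1, 0, 0, 0, -59, 13, 0, 1, 0, 0, 0, -59, 13, 0, 1, 0, 0, 0, -59, 13, 0, 1, 0, 0, 0, -59, 13, 0, 1, 0, 0, 0, -43, 41.8, 0, 1, 0, 0, 0, -43, 41.8, 0, 1, 0, 0, 0, -43, 41.8, 0, 1, 0, 0, 0, -43, 41.8, 0, 1, 0, 0, 0, -43, 41.8, 0, 1, 0, 0, 0, -43, 41.8, 0, 1]
}}

```text
clock: 3.1
position: [0.6096, -0.3083, 0.2306]
ee_rot: [-0.001, 0.707, 0.707, 0.0]
contact_force: [0.8, -0.2, 1.2]
width: 0.0854
```

```bash
python3 - <<'E'
from h import *
snap('top','t1',(150,60,420,260),2.9);snap('side','s1',(130,60,360,300),2.4);print(get_state())
E
```

```text
{'clock': 3.2, 'qpos': array([-5.71959276e-01,  4.47612159e-01,  1.24722570e+00, -1.02068263e-03,
        1.44592658e+00, -5.69246141e-01]), 'qd': array([ 0.02459405, -0.07234094,  0.10634294,  0.02606902,  0.07378644,
        0.00924852]), 'effort': array([ -0.43869998, -51.75605893, -27.35723019,  -0.05870353,
        -0.49387123,  -0.06334206]), 'position': array([ 0.61185918, -0.31177864,  0.22792828]), 'ee_rot': array([ 5.12527171e-04,  7.08020480e-01,  7.06191597e-01, -4.06491234e-04]), 'contact_force': array([-1.89471608,  1.03325207, -0.3776098 ]), 'moment': array([0.03985455, 0.0293633 , 0.02210516]), 'width': 0.08542001513006733}
```

View pics/t1.png

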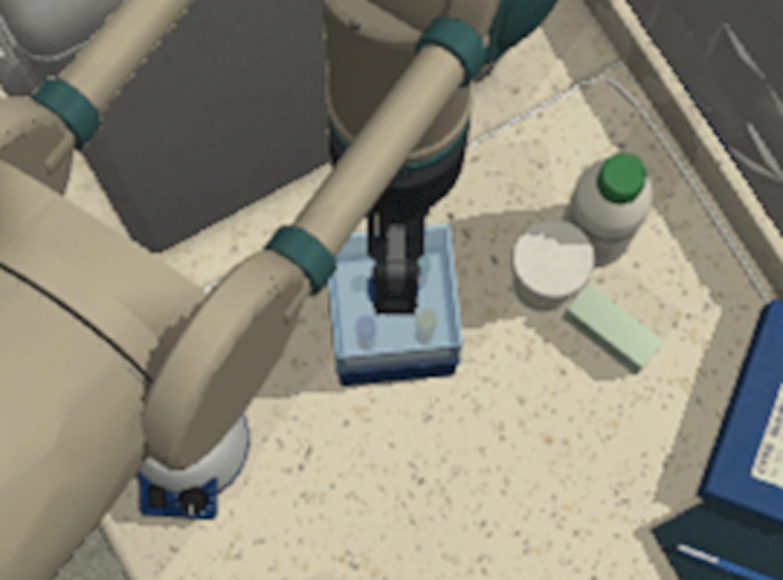

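View pics/s1.png

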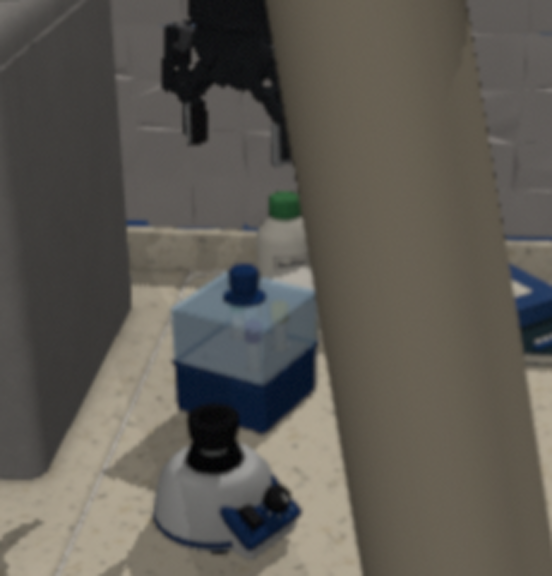

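Request:
{"method": "drive_tool", "body": {
  "targets": [0, 0, 0, 0, 0, 40, 0.8, 0, 0, 0, 0, 0, 40, 0.7, 0, 0, 0, 0, 0, 25, 0.7, 0, 0, 0, 0, 0, 12, 0.7, 0, 0, 0, 0, 0, 0, 0.7]
}}

```text
clock: 3.82
position: [0.608, -0.3065, 0.1137]
ee_rot: [-0.001, 0.707, 0.707, -0.0]
contact_force: [-0.4, 0.1, -0.4]
width: 0.0598
```

```bash
python3 - <<'E'
from h import *
snap('side','s2',(180,120,320,260),4.2);s=get_state();print(s['position'],s['contact_force'],s['width'])
E
```

```text
[ 0.6087346  -0.30697122  0.1148445 ] [ 0.54475522 -0.27760206  0.77179051] 0.06013866541235991
```

View pics/s2.png

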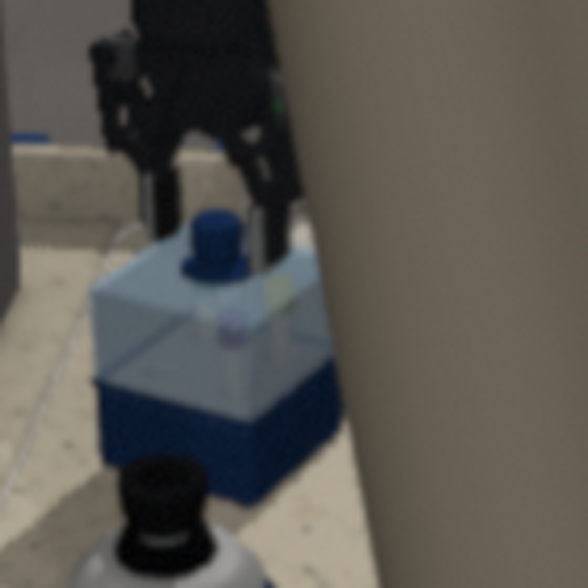

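Request:
{"method": "drive_tool", "body": {
  "targets": [0, 0, 0, 0, 0, 0, 0.2, 0, 0, 0, 0, 0, 0, 0.1, 0, 0, 0, 0, 0, 0, 0.1, 0, 0, 0, 0, 0, 0, 0.1, 0, 0, 0, 0, 0, 0, 0.1],
  "grip_force": 50
}}

```text
clock: 4.5
position: [0.609, -0.3074, 0.1158]
ee_rot: [0.001, 0.707, 0.707, 0.0]
contact_force: [-0.7, -0.6, 6.0]
width: 0.026
```

```bash
python3 - <<'E'
from h import *
snap('side','s3',(180,120,320,260),4.2);snap('top','t3',(240,110,340,210),5.5);s=get_state();print(s['position'],s['contact_force'],s['width'])
E
```

```text
[ 0.60903278 -0.30739329  0.11580844] [-1.77437157 -0.26279986  5.39348999] 0.02560081836253255
```

View pics/s3.png

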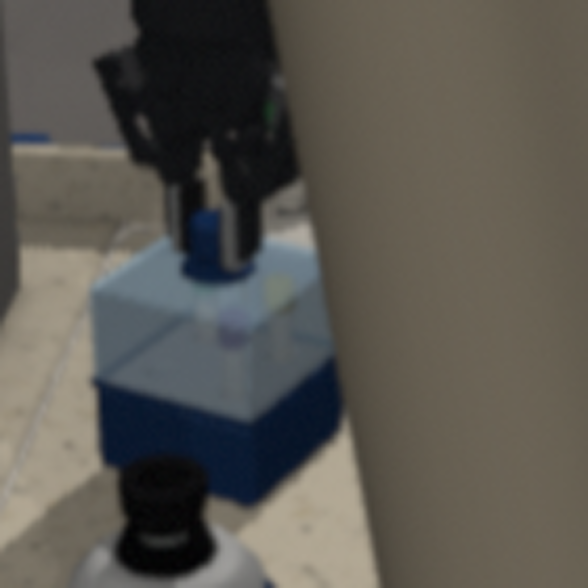

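View pics/t3.png

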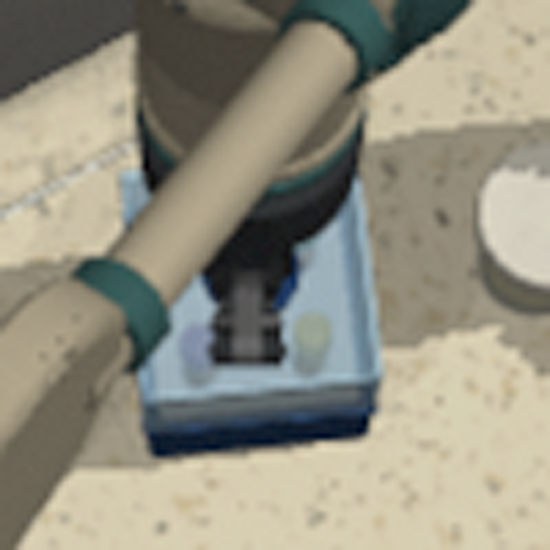

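Request:
{"method": "drive_tool", "body": {
  "targets": [0, 0, 0, 0, 0, -2, 0.1, 0, 0, 0, 0, 0, -6, 0.1, 0, 0, 0, 0, 0, -12, 0.1, 0, 0, 0, 0, 0, -12, 0.1, 0, 0, 0, 0, 0, 0, 0.1],
  "grip_force": 60
}}

```text
clock: 5.22
position: [0.6095, -0.3076, 0.1482]
ee_rot: [0.002, 0.707, 0.707, 0.0]
contact_force: [-0.4, 0.6, -1.6]
width: 0.025
```

```bash
python3 - <<'E'
from h import *
snap('side','s4',(180,100,320,260),3.7);s=get_state();print(s['position'],s['contact_force'],s['width'])
E
```

```text
[ 0.60894517 -0.30721831  0.14723813] [ 0.67069697 -0.18650797 -1.93445602] 0.025404055347636487
```

View pics/s4.png

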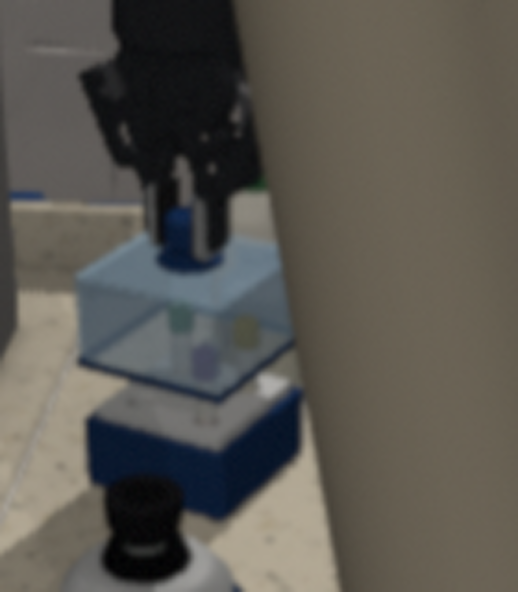

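Request:
{"method": "drive_tool", "body": {
  "targets": [0, 0, 0, 0, 0, -20, 0.1, 0, 0, 0, 0, 0, -20, 0.1, 0, 0, 0, 0, 0, -15, 0.1, 0, 0, 0, 0, 0, 0, 0.1, 0, 0, 0, -10, -20, 0, 0.1, 0, 0, 0, -16, -30, 0, 0.1, 0, 0, 0, -16, -30, 0, 0.1, 0, 0, 0, -16, -30, 0, 0.1, 0, 0, 0, -16, -30, 0, 0.1, 0, 0, 0, -8, -19, 0, 0.1, 0, 0, 0, 0, 0, 0, 0.1]
}}

```text
clock: 6.65
position: [0.4477, -0.3892, 0.2009]
ee_rot: [-0.001, 0.708, 0.706, 0.0]
contact_force: [0.2, 0.3, -1.7]
width: 0.0256
```

```bash
python3 - <<'E'
from h import *
snap('side','s5',(130,60,400,300),2.4);snap('top','t5',(220,100,440,300),2.9);s=get_state();print(s['position'],s['contact_force'],s['width'])
E
```

```text
[ 0.44974533 -0.38868803  0.2011223 ] [ 0.45767782  0.10806465 -2.02554358] 0.025164701405652353
```

View pics/s5.png

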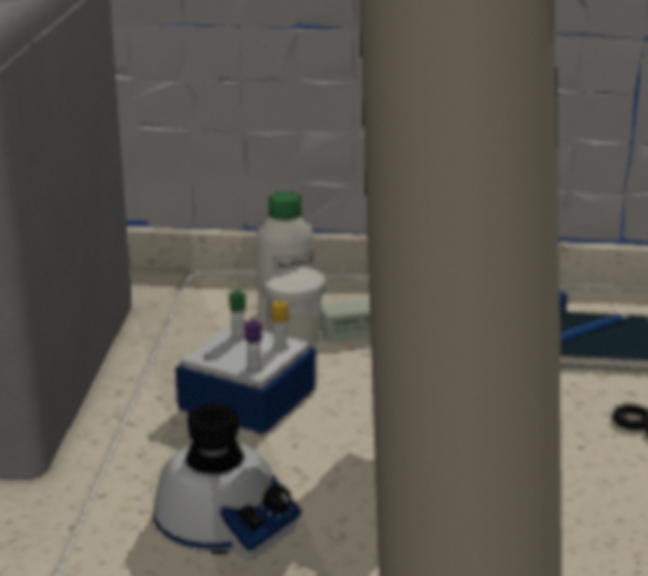

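View pics/t5.png

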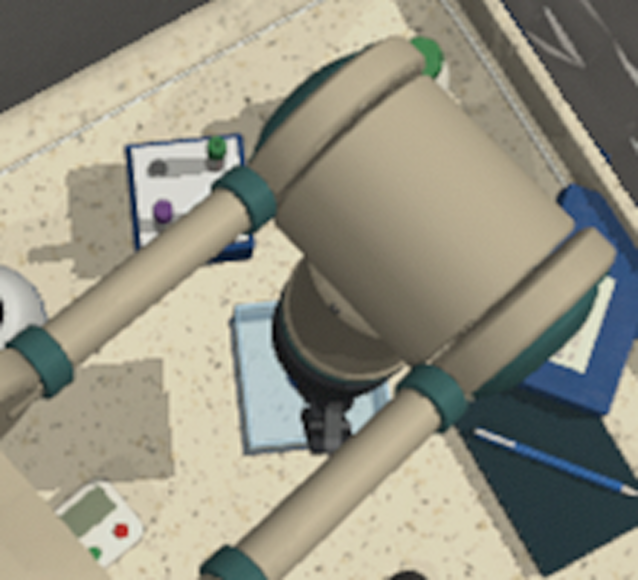

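Lifted cleanly, with the tubes still in place. Lower the cover to just above the table.

Request:
{"method": "drive_tool", "body": {
  "targets": [0, 0, 0, 0, 0, 25, 0.1, 0, 0, 0, 0, 0, 30, 0.1, 0, 0, 0, 0, 0, 30, 0.1, 0, 0, 0, 0, 0, 25, 0.1, 0, 0, 0, 0, 0, 15, 0.1, 0, 0, 0, 0, 0, 4, 0.1, 0, 0, 0, 0, 0, 2, 0.1, 0, 0, 0, 0, 0, 0, 0.1]
}}

```text
clock: 7.75
position: [0.45, -0.3894, 0.0711]
ee_rot: [0.001, 0.707, 0.707, 0.0]
contact_force: [0.4, -0.5, -2.5]
width: 0.0256
```

Request:
{"method": "drive_tool", "body": {
  "targets": [0, 0, 0, 0, 0, 1.5, 0.1, 0, 0, 0, 0, 0, 1.5, 0.1, 0, 0, 0, 0, 0, 0, 0.1]
}}

```text
clock: 8.12
position: [0.4495, -0.3892, 0.0679]
ee_rot: [0.0, 0.707, 0.707, -0.0]
contact_force: [-0.9, 0.3, 2.0]
width: 0.0254
```

Request:
{"method": "drive_tool", "body": {
  "targets": [0, 0, 0, 0, 0, 0, 0.45, 0, 0, 0, 0, 0, 0, 0.7, 0, 0, 0, 0, 0, 0, 0.7, 0, 0, 0, 0, 0, 0, 0.7, 0, 0, 0, 0, 0, -20, 0.7, 0, 0, 0, 0, 0, -40, 0.7, 0, 0, 0, 0, 0, -40, 0.7, 0, 0, 0, 0, 0, 0, 0.7]
}}

```text
clock: 9.12
position: [0.4512, -0.3907, 0.171]
ee_rot: [0.004, 0.707, 0.707, -0.0]
contact_force: [0.5, -0.5, -0.5]
width: 0.0599
```

```bash
python3 - <<'E'
from h import *
snap('side','s6');snap('top','t6',(220,100,440,300),2.9);s=get_state();print(s['position'],s['contact_force'],s['width'])
E
```

```text
[ 0.44935004 -0.38876531  0.16724654] [-0.5471101   0.04241595 -0.94712566] 0.05966554840492273
```

View pics/s6.png

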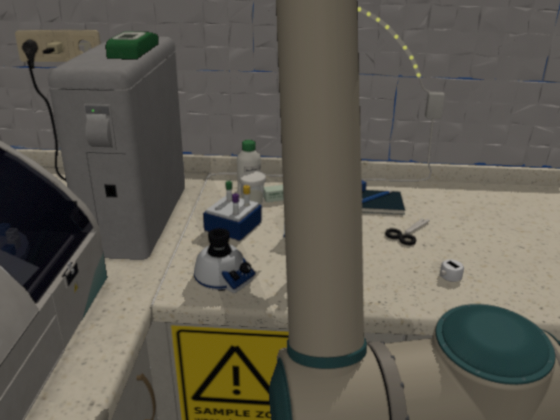

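View pics/t6.png

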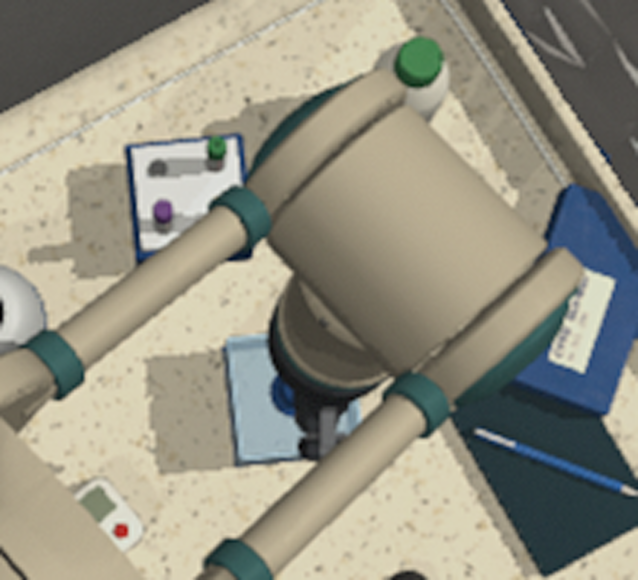

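```bash
python3 - <<'E'
from h import *
def blobs(f,box,ranges):
    im=cv2.imread(f);x0,y0,x1,y1=box;h=cv2.cvtColor(im[y0:y1,x0:x1],cv2.COLOR_BGR2HSV);o={}
    for k,(lo,hi) in ranges.items():
        m=cv2.inRange(h,lo,hi);n,l,s,c=cv2.connectedComponentsWithStats(m)
        if n<2: print(f,k,'none');continue
        i=1+np.argmax(s[1:,4]);o[k]=(s[i]+[x0,y0,0,0,0],c[i]+[x0,y0]);print(f,k,o[k])
    return o
R=dict(p=((125,60,30),(160,255,255)),g=((50,80,20),(85,255,255)),y=((18,130,60),(32,255,255)))
t=blobs('pics/t6_raw.png',(260,140,310,195),R)
s=blobs('pics/s6_raw.png',(200,175,265,220),R)
for k in s:
    # cap centre z=.0905
    print(k,'side',plane('side',s[k][1],.0905), 'top' ,plane('top',t[k][1],.0905) if k in t else '')
    if k in t: print(tri(s[k][1],t[k][1]))
E
```

```text
pics/t6_raw.png p (array([273, 169,   6,   8,  39]), array([275.66666667, 172.58974359]))
pics/t6_raw.png g (array([292, 147,   6,   8,  42]), array([294.38095238, 150.5       ]))
pics/t6_raw.png y none
pics/s6_raw.png p (array([232, 194,   7,   8,  45]), array([234.93333333, 197.31111111]))
pics/s6_raw.png g (array([226, 182,   5,   7,  30]), array([228.33333333, 184.9       ]))
pics/s6_raw.png y (array([243, 185,   7,   9,  53]), array([246.03773585, 189.28301887]))
p side [ 0.58480517 -0.28987748  0.0905    ] top [ 0.58588161 -0.28763887  0.0905    ]
(array([ 0.58469769, -0.28817103,  0.09150736]), np.float64(0.002031907561883421))
g side [ 0.63449175 -0.32981189  0.0905    ] top [ 0.63705491 -0.32896471  0.0905    ]
(array([ 0.6358952 , -0.32960518,  0.09054683]), np.float64(0.0025350415037987094))
y side [ 0.58885506 -0.33468781  0.0905    ] top
```

Request:
{"method": "drive_tool", "body": {
  "targets": [0, 0, 0, 10, 24.5, 0, 0.45, 0, 0, 0, 15, 35, 0, 0.45, 0, 0, 0, 15, 40, 0, 0.45, 0, 0, 0, 10, 25, 0, 0.45, 0, 0, 0, 5, 15, 0, 0.45, 0, 0, 0, 0, 0, 25, 0.45, 0, 0, 0, 0, 0, 20, 0.45, 0, 0, 0, 0, 0, 10, 0.45, 0, 0, 0, 0, 0, 0, 0.45, 0, 0, 0, 0, 0, 0, 0.45]
}}

```text
clock: 10.48
position: [0.5893, -0.3345, 0.113]
ee_rot: [0.001, 0.707, 0.707, 0.0]
contact_force: [-0.1, -0.5, 0.5]
width: 0.0383
```

```bash
python3 - <<'E'
from h import *
snap('side','s7',(190,110,330,250),4.2);snap('top','t7',(240,110,340,210),5.5);s=get_state();print(s['position'],s['contact_force'],s['width'])
E
```

```text
[ 0.58945452 -0.33442597  0.11332506] [ 0.16417121 -0.01292217 -0.59075163] 0.03815261182043937
```

View pics/s7.png

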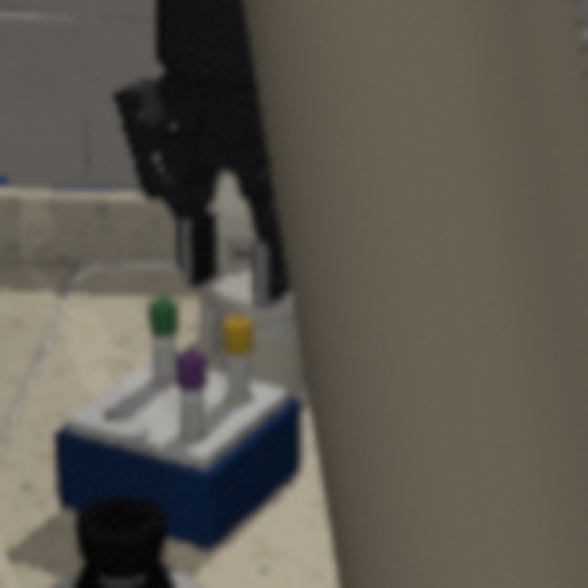

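View pics/t7.png

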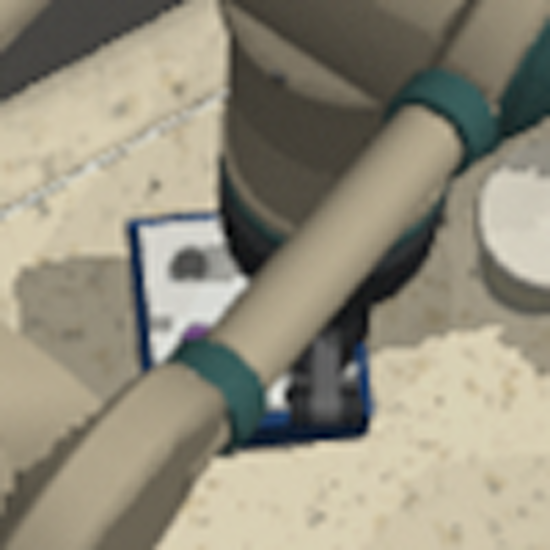

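Request:
{"method": "drive_tool", "body": {
  "targets": [0, 0, 0, 0, 0, 20, 0.45, 0, 0, 0, 0, 0, 16, 0.45, 0, 0, 0, 0, 0, 10, 0.45, 0, 0, 0, 0, 0, 0, 0.45, 0, 0, 0, 0, 0, 0, 0.3, 0, 0, 0, 0, 0, 0, 0.2, 0, 0, 0, 0, 0, 0, 0.05, 0, 0, 0, 0, 0, 0, 0.05, 0, 0, 0, 0, 0, 0, 0.05],
  "grip_force": 50
}}

```text
clock: 11.7
position: [0.5894, -0.3342, 0.067]
ee_rot: [0.001, 0.707, 0.707, 0.0]
contact_force: [0.4, -0.1, 4.5]
width: 0.0146
```

```bash
python3 - <<'E'
from h import *
snap('side','s8',(190,110,330,250),4.2);s=get_state();print(s['position'],s['contact_force'],s['width'])
E
```

```text
[ 0.58941255 -0.33427243  0.06700083] [-0.01304374 -0.33078894  5.22366835] 0.014073510641926705
```

View pics/s8.png

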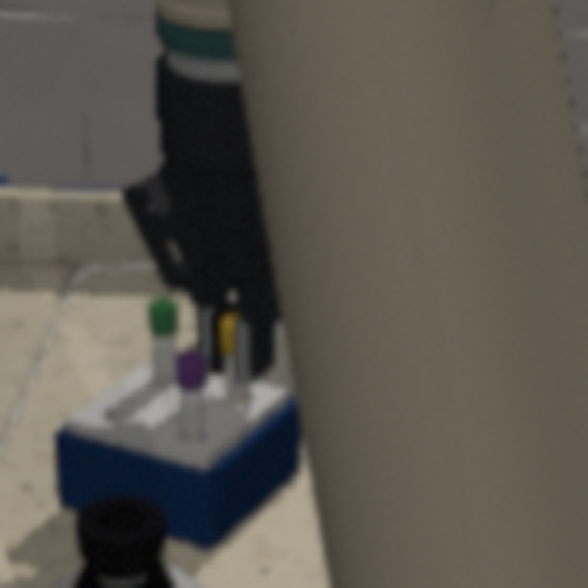

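Request:
{"method": "drive_tool", "body": {
  "targets": [0, 0, 0, 0, 0, -6, 0.05, 0, 0, 0, 0, 0, -15, 0.05, 0, 0, 0, 0, 0, -25, 0.05, 0, 0, 0, 0, 0, -25, 0.05, 0, 0, 0, 0, 0, -25, 0.05, 0, 0, 0, 0, 0, -24, 0.05, 0, 0, 0, 0, 0, 0, 0.05, 0, 0, 0, 0, 0, 0, 0.05, 0, 0, 0, 0, 0, 0, 0.05]
}}

```text
clock: 12.88
position: [0.5883, -0.3335, 0.1848]
ee_rot: [-0.001, 0.707, 0.707, -0.0]
contact_force: [-0.1, 0.2, 0.3]
width: 0.0142
```

```bash
python3 - <<'E'
from h import *
snap('side','s9',(170,80,320,250),3.5);s=get_state();print(s['position'],s['contact_force'],s['width'])
E
```

```text
[ 0.58841651 -0.33354295  0.18489464] [-0.36717071  0.58928131 -0.06776074] 0.014546389445718483
```

View pics/s9.png

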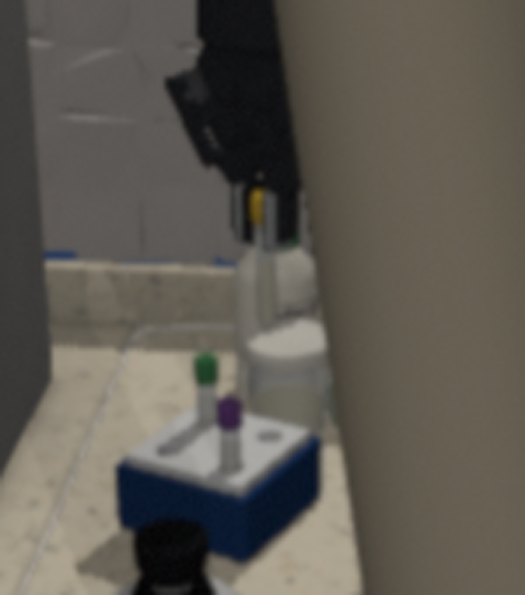

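Request:
{"method": "drive_tool", "body": {
  "targets": [0, 0, 0, 20, -9, -6, 0.05, 0, 0, 0, 40, -17, 0, 0.05, 0, 0, 0, 45, -19, 0, 0.05, 0, 0, 0, 45, -19, 0, 0.05, 0, 0, 0, 28, -12, 0, 0.05, 0, 0, 0, 10.5, -4.3, 0, 0.05, 0, 0, 0, 0, 0, 0, 0.05, 0, 0, 0, 0, 0, 0, 0.05, 0, 0, 0, 0, 0, 0, 0.05]
}}

```text
clock: 14.05
position: [0.5092, -0.1465, 0.1921]
ee_rot: [0.0, 0.708, 0.707, -0.0]
contact_force: [0.8, 0.1, -0.9]
width: 0.0143
```

```bash
python3 - <<'E'
from h import *
snap('side','s10',(150,130,290,300),3.5);snap('top','t10',(150,120,280,250),4.4);s=get_state();print(s['position'],s['contact_force'],s['width'],s['ee_rot'])
E
```

```text
[ 0.50906786 -0.14624282  0.19202408] [-0.10382651  0.00449648  0.55876894] 0.014299422670573391 [-1.01328986e-04  7.07533561e-01  7.06679735e-01 -5.47477866e-05]
```

View pics/s10.png

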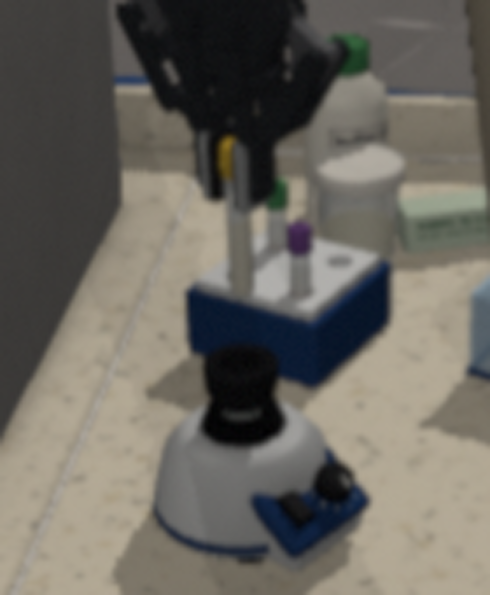

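View pics/t10.png

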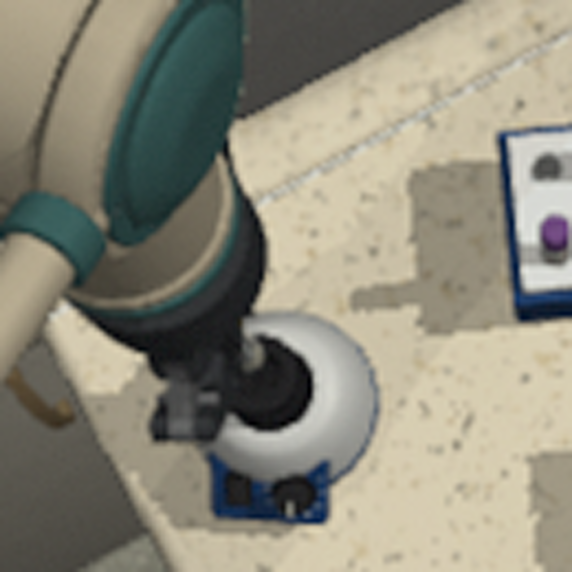

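```bash
python3 - <<'E'
from h import *
P=[[.509,-.146,.137],[.509,-.146,.180],[.509,-.146,.1],[.509,-.146,.084]]
for n,o,k in(('side',(150,130),3.5),('top',(150,120),4.4)):print(n,((proj(n,P)-o)*k).round(0).tolist())
S=lambda u,v:((u+.5)/3.5+149.5,(v+.5)/3.5+129.5)
print(plane('side',S(241,290),.137),plane('side',S(241,362),.1),tri(S(241,296),((253+.5)/4.4+149.5,(357+.5)/4.4+119.5)))
E
```

```text
side [[240.0, 296.0], [237.0, 222.0], [243.0, 358.0], [244.0, 384.0]]
top [[251.0, 361.0], [235.0, 342.0], [263.0, 376.0], [268.0, 382.0]]
[ 0.51428872 -0.15225105  0.137     ] [ 0.50830336 -0.14268721  0.1       ] (array([ 0.51090019, -0.14672378,  0.13723652]), np.float64(0.0018676143553263667))
```

Request:
{"method": "drive_tool", "body": {
  "targets": [0, 0, 0, 0, 0, 10, 0.05, 0, 0, 0, 0, 0, 12, 0.05, 0, 0, 0, 0, 0, 12, 0.05, 0, 0, 0, 0, 0, 8, 0.05, 0, 0, 0, 0, 0, 4, 0.05, 0, 0, 0, 0, 0, 0, 0.05, 0, 0, 0, 0, 0, 0, 0.05]
}}

```text
clock: 15.02
position: [0.5091, -0.1455, 0.1467]
ee_rot: [0.0, 0.707, 0.707, 0.0]
contact_force: [0.6, 0.5, -0.9]
width: 0.0143
```

```bash
python3 - <<'E'
from h import *
snap('side','s11',(170,170,270,270),5.5);s=get_state();print(s['position'],s['contact_force'],s['moment'],s['width'])
E
```

```text
[ 0.50909785 -0.1455654   0.14671283] [-0.71018656 -0.35581257  0.11109367] [-0.05608327  0.00615728  0.05019164] 0.0145267688724572
```

View pics/s11.png

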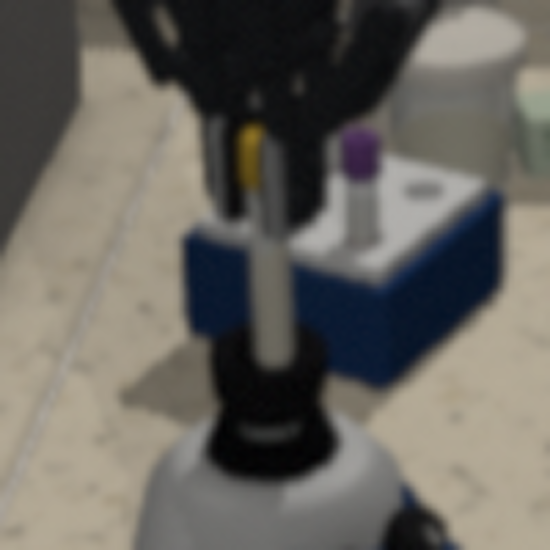

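Request:
{"method": "drive_tool", "body": {
  "targets": [0, 0, 0, 0, 0, 3, 0.05, 0, 0, 0, 0, 0, 2, 0.05, 0, 0, 0, 0, 0, 0, 0.05, 0, 0, 0, 0, 0, 0, 0.05]
}}

```text
clock: 15.58
position: [0.5088, -0.1455, 0.1413]
ee_rot: [0.0, 0.707, 0.707, 0.0]
contact_force: [0.3, 1.0, 0.1]
width: 0.0142
```

Request:
{"method": "drive_tool", "body": {
  "targets": [0, 0, 0, 0, 0, 2, 0.05, 0, 0, 0, 0, 0, 0, 0.05, 0, 0, 0, 0, 0, 0, 0.05]
}}

```text
clock: 15.95
position: [0.5087, -0.1454, 0.1393]
ee_rot: [-0.0, 0.707, 0.707, 0.0]
contact_force: [-0.3, -1.2, -0.1]
width: 0.0145
```

Request:
{"method": "drive_tool", "body": {
  "targets": [0, 0, 0, 0, 0, 2, 0.05, 0, 0, 0, 0, 0, 0, 0.05, 0, 0, 0, 0, 0, 0, 0.05]
}}

```text
clock: 16.32
position: [0.5089, -0.1455, 0.1376]
ee_rot: [0.0, 0.707, 0.707, 0.0]
contact_force: [-0.6, 0.5, 3.4]
width: 0.014
```

Request:
{"method": "drive_tool", "body": {
  "targets": [0, 0, 0, 0, 0, 1, 0.05, 0, 0, 0, 0, 0, 1, 0.05, 0, 0, 0, 0, 0, 1, 0.05, 0, 0, 0, 0, 0, 0, 0.05, 0, 0, 0, 0, 0, 0, 0.05]
}}

```text
clock: 16.95
position: [0.5089, -0.1455, 0.1344]
ee_rot: [0.0, 0.707, 0.707, 0.0]
contact_force: [-1.7, 0.4, 4.8]
width: 0.0146
```

```bash
python3 - <<'E'
from h import *
F=[];Z=[]
for i in range(8):
    im=get_image('side');s=get_state();F.append(s['contact_force']);Z.append(s['position'])
print(np.mean(F,0),np.std(F,0),np.mean(Z,0),s['clock'],s['width'])
cv2.imwrite('pics/s12.png',cv2.resize(im[170:270,170:270,::-1],None,fx=5.5,fy=5.5,interpolation=cv2.INTER_CUBIC))
E
```

```text
[0.09791636 0.09997452 5.0277653 ] [0.26566446 0.49342757 0.48690964] [ 0.50894985 -0.14549772  0.13439895] 17.35 0.013984986385259381
```

View pics/s12.png

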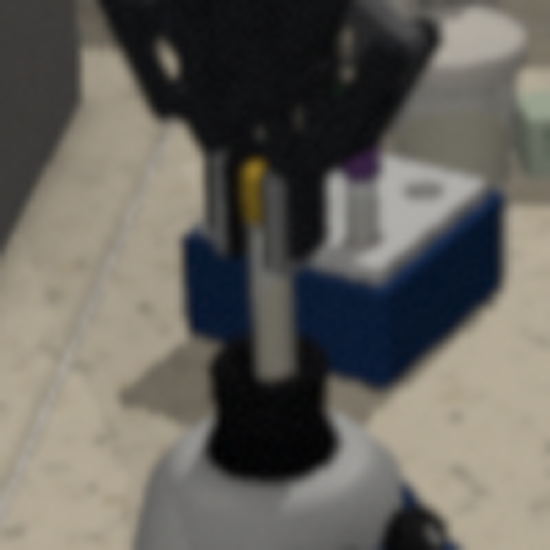

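Request:
{"method": "drive_tool", "body": {
  "targets": [0, 0, 0, 0, 0, 0, 0.05, 0, 0, 0, 0, 0, 0, 0.05, 0, 0, 0, 0, 0, 0, 0.05, 0, 0, 0, 0, 0, 0, 0.05, 0, 0, 0, 0, 0, 0, 0.05, 0, 0, 0, 0, 0, 0, 0.05, 0, 0, 0, 0, 0, 0, 0.05, 0, 0, 0, 0, 0, 0, 0.05, 0, 0, 0, 0, 0, 0, 0.05, 0, 0, 0, 0, 0, 0, 0.05, 0, 0, 0, 0, 0, 0, 0.05, 0, 0, 0, 0, 0, 0, 0.05]
}}

```text
clock: 18.85
position: [0.5088, -0.1455, 0.1343]
ee_rot: [0.0, 0.707, 0.707, 0.0]
contact_force: [1.5, 0.8, 4.9]
width: 0.014
```

Request:
{"method": "drive_tool", "body": {
  "targets": [0, 0, 0, 0, 0, 0, 0.05, 0, 0, 0, 0, 0, 0, 0.05, 0, 0, 0, 0, 0, 0, 0.05, 0, 0, 0, 0, 0, 0, 0.05, 0, 0, 0, 0, 0, 0, 0.05, 0, 0, 0, 0, 0, 0, 0.05, 0, 0, 0, 0, 0, 0, 0.05, 0, 0, 0, 0, 0, 0, 0.05, 0, 0, 0, 0, 0, 0, 0.05, 0, 0, 0, 0, 0, 0, 0.05, 0, 0, 0, 0, 0, 0, 0.05, 0, 0, 0, 0, 0, 0, 0.05]
}}

```text
clock: 20.35
position: [0.5088, -0.1454, 0.1343]
ee_rot: [-0.0, 0.707, 0.707, 0.0]
contact_force: [0.6, 0.3, 5.6]
width: 0.0143
```

Request:
{"method": "drive_tool", "body": {
  "targets": [0, 0, 0, 0, 0, 0, 0.05, 0, 0, 0, 0, 0, 0, 0.05, 0, 0, 0, 0, 0, 0, 0.05, 0, 0, 0, 0, 0, 0, 0.05, 0, 0, 0, 0, 0, 0, 0.05, 0, 0, 0, 0, 0, 0, 0.05, 0, 0, 0, 0, 0, 0, 0.05, 0, 0, 0, 0, 0, 0, 0.05, 0, 0, 0, 0, 0, 0, 0.05, 0, 0, 0, 0, 0, 0, 0.05, 0, 0, 0, 0, 0, 0, 0.05, 0, 0, 0, 0, 0, 0, 0.05]
}}

```text
clock: 21.85
position: [0.5088, -0.1454, 0.1343]
ee_rot: [-0.0, 0.707, 0.707, 0.0]
contact_force: [0.8, 0.6, 4.9]
width: 0.0144
```

```bash
python3 - <<'E'
from h import *
F=[];Z=[]
for i in range(8):
    im=get_image('side');s=get_state();F.append(s['contact_force']);Z.append(s['position'])
print(np.mean(F,0),np.std(F,0),np.mean(Z,0),s['clock'],s['width'])
cv2.imwrite('pics/s13.png',im[:,:,::-1]);snap('top','t13')
E
```

```text
[ 1.28655347 -0.40074572  4.99596008] [0.52543333 0.49205324 0.40830022] [ 0.50878257 -0.1454511   0.13427959] 22.25 0.014473587434631806
```

View pics/s13.png

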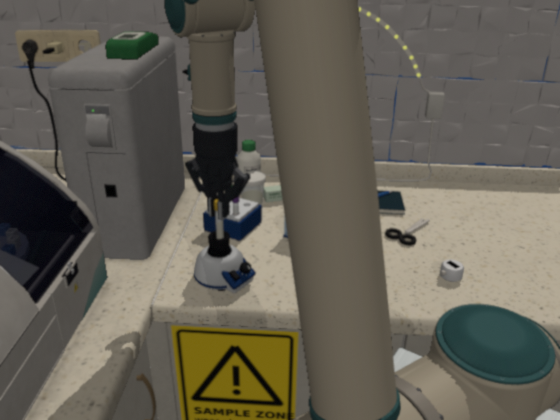

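View pics/t13.png

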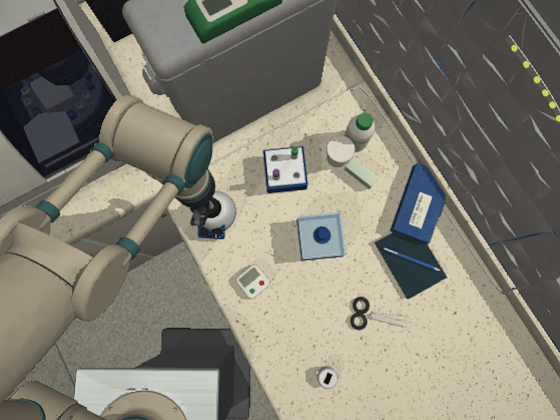

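The top view shows the cover upright and let go at about (321, 237), the purple and green tubes in their wells at (276, 173) and (294, 151), and the bystanders where they were. The side view shows the tube upright in the cup at about (219, 235). Held over 5 s at a steady 5 N.

```bash
python3 -c "
from rig import *
print(sign_off())"
```

```text
the job is handed in; nothing more can be done
None
```

The job is handed in at about 22 s of the 61 s allowed; the sign-off gives no verdict.

I lifted the cover straight off by its knob and stood it on the free worktop near x 0.45, y -0.39. I then took out the yellow-capped tube, lowered its foot into the mixer cup and pressed the cup down, still holding it at hand-in.

**Press:** the upward force stayed steady at about 5.0 N for more than 5 s. By the spring figures that is about 4.3 mm of travel. The tool height only bounds it to roughly 3.2–5 mm, because first contact fell between two steps. Both are within 2.5–6.8 mm.

**Final pictures:** the tube is upright in the cup. The cover stands upright and released, with its centre about 0.18 m from the cooler's by the tool position at release. The purple and green tubes are in their wells, and the sample cup, timer and carton look unmoved.

**Disagreements:**
- The two cameras differed by 2–4 mm on some points, such as the knob and the cup.
- The gripper width read about 2 mm under the true diameters of the knob and cap.
- The last sideways force reading averaged about 1.3 N, close to the sensor noise, so the tube may be lightly touching the cup wall.

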